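Fetch the blade cassette from under the tool tray

ROBOT

A 6-joint arm with a two-finger parallel gripper is mounted at the origin on the work surface. World frame = base frame: x ahead of the robot, y to its left, z up, the work surface at z = 0. Lengths are in m, angles in rad, forces in N, time in s.
With the tool pointing down it reaches from about 0.3 to 0.875 m from the base axis. Payload 4.2 kg.
Tool frame: the origin (TCP) lies on the front face of the gripper's body, between the roots of the fingers; the fingertips stand 73 mm ahead of it and the grasp point (between the pads) lies 54 mm ahead of it; z points along the fingers, y is the line along which they close (so a half turn about z gives the same grasp; the last joint's range is limited). The gripper opens to 85 mm and grips with 20 to 120 N. Pads are 22 mm wide; open, the fingers measure 114 mm over their backs; the gripper's body (76 mm by 85 mm) begins 54 mm behind the grasp point. The pads swing forward as they close: fully open they stand 13 mm farther back than shut.
Start: joints at [1.236, 0.32, 1.565, -0, 1.257, -0.02], TCP at [0.178, 0.547, 0.304] pointing down, gripper open.
Joint ranges: [-3.11, 3.11], [-0.84, 2.01], [0.21, 2.61], [-1.34, 4.49], [0.05, 2.63], [-2.56, 2.56]. Speed limits (rad/s): [2.57, 2.57, 3.14, 3.14, 3.14, 3.14].

INTERFACE

Orientations are given as a unit quaternion [w, x, y, z].
In Python, from bench import arm gives the robot as it stands.
- The arm moves only by the shell command python3 -m inch 'ROWS'. ROWS is JSON, a list of rows, each a list of 5 numbers: the shift along the tool's x, y, z in m, then the turn about the tool's z in rad, then the opening in per cent of the stroke, from 0 (shut) to 100 (fully open). A call has 1 to 10 rows; each row shifts and turns the commanded pose from where the row before left it, along the tool's axes as they then stand; what a row does not reach is not made up. A row lasts 1/8 s, in which the tool goes at most 62.5 mm and 10.7 degrees, less where a joint would pass 70% of its speed; a pose out of reach is approached as far as the arm can. A call is refused whole if a number of a shift passes 0.0625 or a number of a turn 0.188, either way. A call with a gripper value outside its range is refused whole. The fingers move at their own pace and stop on an object; the grip force is fixed at half the most. Time passes only in rows, so rows that do not move let the fingers close. It gives the time, the measured TCP pose, the force, the opening and the grip force at its end, in the units of the state.
- arm.read_state(): the state, without advancing time (a new reading comes with each control period).
- arm.grab_frame(name): name is "side" or "top" or "wrist"; returns a dict with "frame" (400x640x3 uint8, red, green, blue), "range_z" (400x640 float32, m along the optical axis (not along the pixel's ray), 0 where there is no reading), "vertical_fov" (degrees; the focal length in pixels is half the picture's height over the tangent of half this angle, whatever the lens; pixels are square), "cx", "cy" (the principal point, pixels), "extrinsics" (4x4, takes a point from camera to world coordinates). Camera axes: x right, y up, looking along -z (the intrinsics and any distortion apply to the point x, -y, -z); pixel columns grow to the right and rows downward; lengths in m; the calibration is good to about 2 mm. A picture is of the moment at which its call begins.
- arm.finish_job(): hands the job in; it is judged then, once.
The state is a dict: "clock": time; "joint_pos": joint angles; "joint_vel": joint speeds; "joint_efforts": joint torques, N m; "tcp_pos": TCP position; "eef_rot": TCP orientation; "wrist_force": force on the tool from outside, world axes, zero at the start; "wrist_torque": the same for the moment, N m; "width": opening from 0.0 (shut) to 1.0 (fully open); "grip_force": force on a finger pad.
Only numpy, scipy, OpenCV 4.12 (cv2) and the standard library are available. Lean on these libraries where they do the work, as an engineer would, in place of code of your own. Each camera call takes 0.05 s, during which the arm holds its last target. There are 200 camera calls.

TASK

The spare-blade cassette is clipped into its holder on the floor of the open toolbox, underneath the lift-out tray. Lift the tray off and set it down gently, flat on the bench clear of the toolbox and let go of it, then pinch the cassette's two side catches together with the fingers, lift the cassette out of its holder and finish still holding it by the pinched catches, upright and still, in the air well clear above the toolbox's rim. Do not disturb the other things on the bench.

Things in the scene. Friction and masses are not known exactly. Their poses are not given: they have to be found in the camera images.
- toolbox: open-topped plywood box, fixed to the bench, 170 (x) x 210 (y) x 84 (z) mm outside, walls and floor 6 mm thick; origin at the centre of its underside on the bench, z up
- tray: loose plywood lift-out tray (0.2 to 0.5 kg) nested in the toolbox's mouth: base board 146 (x) x 186 (y) x 8 mm that sinks into the mouth with 6 mm play all round, on it an open tray 170 x 210 mm (38 mm high in all without handle) whose floor sits on the rim; origin at the centre of its underside, 76 mm above the bench while nested, 0 when on the bench; z up
- tray_handle (a point): grip point of the tray: wooden handle board standing along the tray's middle, 12 mm thick along its x, 198 mm long along its y, top edge 75 mm above the tray's underside; this point lies at its middle, 60 mm above the tray's underside (15 mm below the top edge, 22 mm above the tray's sides); axes as the tray's; pinch it across x from above
- holder: fixed grey plastic holder on the toolbox's floor, off-centre and turned; 80 (x) x 84 (y) x 26 mm high; end walls at its x ends, along both y sides a ledge (inner faces 66 mm apart, 19 to 26 mm above its underside) that the catches hook under; origin at the centre of its underside (6 mm above the bench), z up; the cassette's underside sits 4 mm above it, 2 mm play all round
- cassette_grip (a point): grip point of the loose blade cassette (black plastic, 0.2 to 0.4 kg, 64 (x) x 62 (y) x 60 mm high, three steel blade edges on top): midway between its two catches, 44 mm above its underside (54 mm above the bench when seated); x along the cassette, y across it from right to left catch, z up. Press the catches above the holder's ledge: 24 to 56 mm above the underside
- catch_left (a joint): inward travel (m) of the catch on the cassette's +y side: 0 free, 0.008 pinched to its stop; spring 3 N free, 8 N at the stop. Catch: upright grey plate 30 mm wide along x in the middle of the side, top 56 mm above the underside; outer faces of the two 62 mm apart free, 46 mm fully pinched. A tooth at its foot hooks 5 mm under the holder's ledge: both must go in over 5 mm to free the cassette
- catch_right (a joint): the same for the catch on the -y side
- spokeshave: bystander: spokeshave, steel middle with two wooden handles, 250 mm long along its y, 35 mm high, 26 mm across; origin under its middle
- rasp: bystander: rasp with a wooden handle, 270 mm long along its y (from -135 to +135), 26 mm wide and high; origin on its underside
- offcut: bystander: wooden offcut 150 (x) x 60 (y) x 45 mm; origin under its centre
- wax_jar: bystander: closed round jar, 72 mm across, 70 mm high; origin under its centre

How it is judged:
By the outcome, as a careful person would: the job done as asked, in the order asked, and still so for the second after the job is handed in, while the arm keeps its last pose, push and grip.
It also fails if it takes over 54 s, if anything falls off the work surface, if the arm or the gripper's body presses on something with over 40 N, if the wrist force passes 120 N, or if a joint passes its speed limit or range.

## Working session

There is one attempt and no reset: what is moved stays moved. The work goes in short steps, Python scripts to look and compute and a shell command to move; the robot and the scene stay as the last step left them, time stands still between calls to the robot, and variables do not carry over. Pictures are saved under pics/ and viewed, at most 10 in all, crops included, and the job is handed in when it is done.

```bash
mkdir -p pics
cat > h.py <<'E'
import numpy as np, cv2
from bench import arm
def grab(n):
    d=arm.grab_frame(n); f=200/np.tan(np.radians(d["vertical_fov"]/2)); d["f"]=f; return d
def cloud(d):
    z=d["range_z"]; v,u=np.mgrid[0:400,0:640]
    p=np.stack([(u-d["cx"])/d["f"]*z,-(v-d["cy"])/d["f"]*z,-z],-1)
    E=np.array(d["extrinsics"]); return p@E[:3,:3].T+E[:3,3]
def save(d,n): cv2.imwrite("pics/"+n+".png",d["frame"][:,:,::-1])
E
python3 - <<'E'
from h import *
for n in ("top","side"):
    d=grab(n); save(d,n+"0"); np.savez("/tmp/"+n+"0.npz",P=cloud(d),z=d["range_z"],f=d["frame"])
    print(n,d["f"],d["cx"],d["cy"],np.round(d["extrinsics"],3).tolist(),[k for k in d],(d["range_z"]>0).mean())
s=arm.read_state(); print(s)
E
```

```text
top 442.7957066212255 324.52053809527047 202.39216678197167 [[-0.009, 0.983, -0.183, 0.136], [-1.0, -0.012, -0.014, -0.016], [-0.016, 0.183, 0.983, 1.703], [0.0, 0.0, 0.0, 1.0]] ['frame', 'range_z', 'vertical_fov', 'cx', 'cy', 'extrinsics', 'f'] 0.9959375
side 456.68612315414117 318.34589142040954 195.1050146832634 [[0.885, 0.342, -0.316, -0.086], [-0.466, 0.632, -0.62, -0.966], [-0.012, 0.696, 0.718, 1.217], [0.0, 0.0, 0.0, 1.0]] ['frame', 'range_z', 'vertical_fov', 'cx', 'cy', 'extrinsics', 'f'] 0.99602734375
{'clock': 0.1, 'joint_pos': array([ 1.23598744e+00,  3.20224293e-01,  1.56556397e+00,  9.52853877e-06,
        1.25738286e+00, -1.99722425e-02]), 'joint_vel': array([ 1.41365887e-03, -1.09313630e-03, -3.93219487e-03, -8.04632931e-05,
        1.67070563e-03, -9.91838307e-05]), 'joint_efforts': array([ 1.96663459e-03, -4.16408050e+01, -2.34710008e+01,  2.46555936e-05,
        4.72547123e-03, -8.59505491e-06]), 'tcp_pos': array([0.17793516, 0.54644977, 0.30316565]), 'eef_rot': array([-1.43730026e-04,  1.56770381e-01,  9.87634763e-01, -7.76052399e-04]), 'wrist_force': array([ 0.38626146, -0.59822947,  1.14787789]), 'wrist_torque': array([ 0.01770565, -0.01076826,  0.02962632]), 'grip_force': 0.0, 'width': 0.9986099401398907}
```

View pics/top0.png

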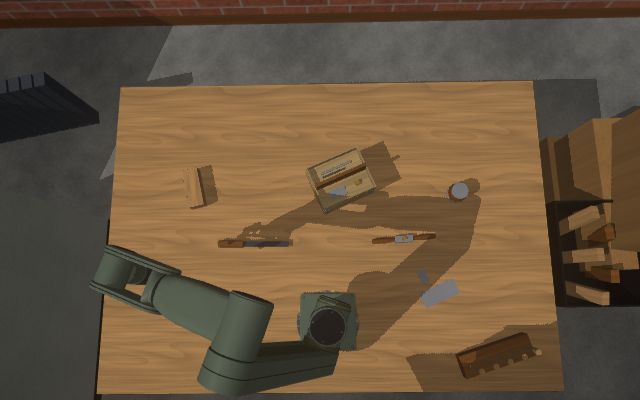

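View pics/side0.png

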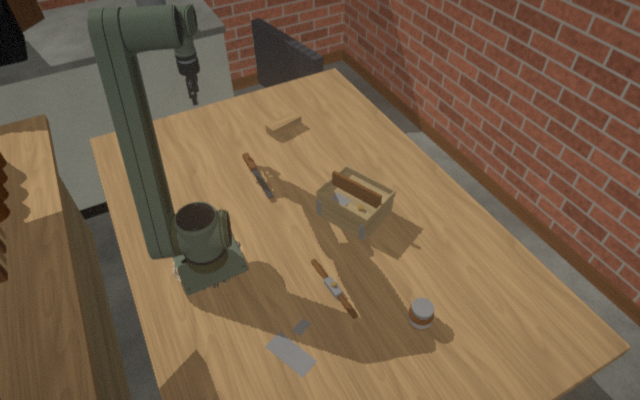

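The top view has x upward and y to the left. The toolbox with its tray is at px (340,180), rasp (255,243), spokeshave (404,238), wax jar (458,190) and offcut (195,187). The side view agrees with this. Next I'll measure them from the depth.

Run:
```python
from h import *
for n in ("top","side"):
    P=np.load(f"/tmp/{n}0.npz")["P"]
    m=((P[...,2]>0.012)&(P[...,2]<0.2)&(P[...,0]>0.15)&(P[...,0]<0.9)&(abs(P[...,1])<0.7)).astype(np.uint8)
    c,l,st,ce=cv2.connectedComponentsWithStats(m)
    for i in range(1,c):
        if st[i,4]<40: continue
        q=P[l==i]; r=cv2.minAreaRect(q[:,:2].astype(np.float32))
        print(n,st[i],"med",q.mean(0).round(3),"zmax",np.percentile(q[:,2],98).round(3),"rect",np.round(r[0],3),np.round(r[1],3),round(r[2],1))
        if q[:,2].max()>0.12:
            h=q[q[:,2]>0.137]; r=cv2.minAreaRect(h[:,:2].astype(np.float32)); print("  handle",len(h),np.round(r[0],3),np.round(r[1],3),r[2], "z",np.percentile(h[:,2],[50,95]))
            h=q[(q[:,2]>0.1)&(q[:,2]<.122)]; r=cv2.minAreaRect(h[:,:2].astype(np.float32)); print("  tray",len(h),np.round(r[0],3),np.round(r[1],3),r[2])
    b=P[(abs(P[...,2])<.01)&(P[...,0]>-.3)]; print("bench z",np.median(b[:,2]))
    t=(abs(P[...,2])<.012); print("bench extents",np.percentile(P[t][:,:2],[0.5,99.5],axis=0))
```

```text
top [ 305  146   71   69 2894] med [ 0.522 -0.051  0.096] zmax 0.153 rect [ 0.53 -0.06] [0.176 0.232] 24.2
  handle 222 [ 0.527 -0.052] [0.014 0.198] 23.437522888183594 z [0.15026689 0.15674628]
  tray 474 [ 0.528 -0.052] [0.172 0.211] 23.53000831604004
top [182 168  25  41 691] med [0.509 0.512 0.043] zmax 0.053 rect [0.511 0.516] [0.153 0.063] 12.7
top [446 183  23  20 333] med [ 0.476 -0.493  0.059] zmax 0.076 rect [ 0.478 -0.497] [0.067 0.066] 79.6
top [372 234  64  10 338] med [ 0.307 -0.291  0.02 ] zmax 0.029 rect [ 0.307 -0.29 ] [0.026 0.241] 4.3
top [218 241  71   7 421] med [0.293 0.288 0.021] zmax 0.032 rect [0.293 0.282] [0.267 0.023] 89.9
bench z 0.00026045318897893743
bench extents [[-0.24180532 -0.84771792]
 [ 0.94485029  1.20081162]]
side [265 111  37  26 497] med [0.501 0.5   0.036] zmax 0.048 rect [0.505 0.507] [0.155 0.072] 13.2
side [243 153  31  46 288] med [0.287 0.281 0.018] zmax 0.028 rect [0.287 0.277] [0.27  0.026] 89.4
side [ 316  166   80   74 3698] med [ 0.506 -0.075  0.088] zmax 0.149 rect [ 0.519 -0.057] [0.181 0.216] 23.7
  handle 268 [ 0.522 -0.057] [0.02  0.199] 23.426250457763672 z [0.14688842 0.15168744]
  tray 801 [ 0.521 -0.056] [0.177 0.215] 23.25665855407715
side [312 259  46  60 442] med [ 0.301 -0.304  0.019] zmax 0.029 rect [ 0.302 -0.297] [0.027 0.242] 3.8
side [408 298  26  32 649] med [ 0.466 -0.512  0.054] zmax 0.072 rect [ 0.471 -0.506] [0.071 0.068] 69.2
bench z -0.0017973887189804971
bench extents [[-0.39822949 -0.84020961]
 [ 1.71323258  1.19526493]]
```

```bash
cat >> h.py <<'E'
from scipy.spatial.transform import Rotation as R
def pose():
    s=arm.read_state(); q=s["eef_rot"]; return s,np.array(s["tcp_pos"]),R.from_quat([q[1],q[2],q[3],q[0]]).as_matrix()
def plan(tgt,yaw=None):
    """tool-axis shift to tgt (TCP) and turn bringing tool y to yaw deg (mod 180)"""
    s,p,M=pose(); d=M.T@(np.array(tgt)-p); y=np.degrees(np.arctan2(M[1,1],M[0,1]))
    t=0 if yaw is None else ((y-yaw+90)%180-90)
    print("t",round(s["clock"],2),"tcp",p.round(4),"yaw",round(y,2),"shift",d.round(4),"turn",round(np.radians(t),4),"tilt",M[:,2].round(4),"F",np.round(s["wrist_force"],1),"w",round(s["width"],3),"j",np.round(s["joint_pos"],2))
E
python3 -c "
from h import *
plan([.525,-.054,.30],23.5)"
```

```text
t 0.1 tcp [0.1779 0.5464 0.3032] yaw 71.96 shift [-0.5159 -0.4635  0.0039] turn 0.8458 tilt [-5.0e-04 -1.5e-03 -1.0e+00] F [ 0.4 -0.6  1.1] w 0.999 j [ 1.24  0.32  1.57  0.    1.26 -0.02]
```

```bash
python3 -m inch '[[-0.043,-0.0386,0,0,100],[-0.043,-0.0386,0,0,100],[-0.043,-0.0386,0,0,100],[-0.043,-0.0386,0,0,100],[-0.043,-0.0386,0,0,100],[-0.043,-0.0386,0,0,100],[-0.043,-0.0386,0,0,100],[-0.043,-0.0386,0,0,100],[-0.043,-0.0386,0,0,100],[-0.043,-0.0386,0,0,100]]'
python3 -m inch '[[-0.043,-0.0386,0,0,100],[-0.043,-0.0386,0,0,100],[0,0,0,0.169,100],[0,0,0,0.169,100],[0,0,0,0.169,100],[0,0,0,0.169,100],[0,0,0,0.169,100],[0,0,0,0,100],[0,0,0,0,100]]'
python3 - <<'E'
from h import *
d=grab("wrist"); save(d,"w1"); P=cloud(d); print((d["range_z"]>0).mean(), np.round(d["extrinsics"],3).tolist())
h=P[(P[...,2]>.14)&(P[...,2]<.16)]; r=cv2.minAreaRect(h[:,:2].astype(np.float32)); print(len(h),r,np.median(h[:,2]))
plan([.525,-.054,.19],23.5)
E
```

```text
clock: 1.35
tcp_pos: [0.4679, 0.0448, 0.3037]
eef_rot: [-0.0, 0.157, 0.988, 0.0]
wrist_force: [0.9, -0.0, -0.2]
width: 0.997
grip_force: 0.0
clock: 2.48
tcp_pos: [0.5252, -0.0534, 0.3037]
eef_rot: [-0.0, 0.547, 0.837, -0.0]
wrist_force: [0.2, -0.7, -0.5]
width: 1.002
grip_force: 0.0
0.99611328125 [[0.916, -0.387, -0.107, 0.498], [0.401, 0.882, 0.246, 0.009], [-0.0, -0.268, 0.963, 0.374], [0.0, 0.0, 0.0, 1.0]]
4859 ((0.5256911516189575, -0.05383538454771042), (0.011743136681616306, 0.19796650111675262), 23.27889633178711) 0.15130011048119252
t 2.52 tcp [ 0.5252 -0.0534  0.3037] yaw 23.66 shift [-0.0005 -0.0004  0.1137] turn 0.0027 tilt [-3.e-04  1.e-04 -1.e+00] F [-0.2 -0.2  0.8] w 0.998 j [-0.12  0.25  1.67  0.    1.23 -0.54]
```

View pics/w1.png

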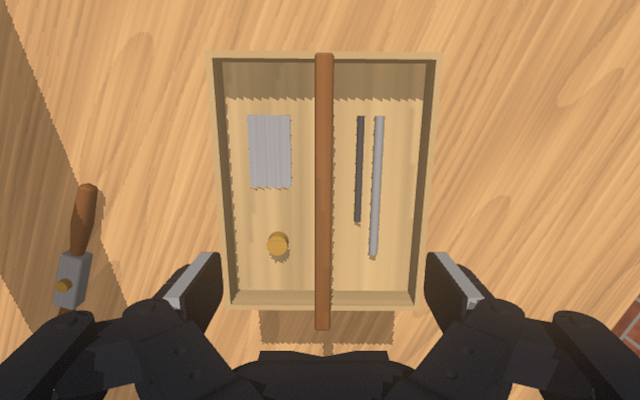

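The wrist view shows the handle upright at px column 324, midway between the open fingers (pads at px 190 and 455). Its measured size of 11.7 x 198 mm and top at z 0.151 match the given dimensions. I'll descend and grip.

```bash
python3 -m inch '[[0,0,0.04,0,100],[0,0,0.04,0,100],[0,0,0.0337,0,100],[0,0,0,0,100],[0,0,0,0,0],[0,0,0,0,0],[0,0,0,0,0],[0,0,0,0,0],[0,0,0,0,0],[0,0,0,0,0]]'
python3 -m inch '[[0,0,0,0,0],[0,0,0,0,0],[0,0,0,0,0],[0,0,-0.005,0,0],[0,0,-0.01,0,0],[0,0,-0.02,0,0],[0,0,-0.03,0,0],[0,0,0,0,0]]'
python3 -c "
from h import *
plan([.54,.27,.25],10)"
```

```text
clock: 3.78
tcp_pos: [0.5253, -0.0536, 0.1909]
eef_rot: [0.0, 0.548, 0.837, 0.0]
wrist_force: [-1.6, -0.9, 6.3]
width: 0.129
grip_force: 60.4
clock: 4.78
tcp_pos: [0.5264, -0.0535, 0.2572]
eef_rot: [0.002, 0.548, 0.837, 0.001]
wrist_force: [0.9, -0.7, -4.2]
width: 0.128
grip_force: 58.9
t 4.78 tcp [ 0.5264 -0.0535  0.2572] yaw 23.55 shift [0.2912 0.1417 0.0072] turn 0.2365 tilt [ 5.4e-03 -5.0e-04 -1.0e+00] F [ 0.9 -0.7 -4.2] w 0.128 j [-0.12  0.28  1.74  0.    1.11 -0.53]
```

```bash
python3 -m inch '[[0.0182,0.0088,0,0,0],[0.0364,0.0177,0,0,0],[0.0364,0.0177,0,0,0],[0.0364,0.0177,0,0,0],[0.0364,0.0177,0,0,0],[0.0364,0.0177,0,0,0],[0.0364,0.0177,0,0,0],[0.0364,0.0177,0,0,0],[0.0182,0.0088,0,0,0],[0,0,0,0,0]]'
python3 - <<'E'
from h import *
s,p,M=pose(); plan([.54,.27,.1139])
d=grab("side"); P=cloud(d); save(d,"s2")
m=((P[...,2]>0.02)&(P[...,2]<.25)&(P[...,0]>.3)&(P[...,0]<.8)&(P[...,1]>.12)&(P[...,1]<.42)); q=P[m]
print(len(q),np.percentile(q,[1,99],axis=0).round(3).tolist())
E
```

```text
clock: 6.02
tcp_pos: [0.5382, 0.2708, 0.2538]
eef_rot: [-0.0, 0.547, 0.837, -0.001]
wrist_force: [0.8, -0.6, -4.5]
width: 0.133
grip_force: 58.9
t 6.03 tcp [0.5382 0.2708 0.2538] yaw 23.66 shift [-0.0014  0.0017  0.1399] turn 0.0 tilt [-0.002  -0.0013 -1.    ] F [ 0.8 -0.6 -4.5] w 0.133 j [ 0.45  0.4   1.58 -0.    1.17  0.03]
1966 [[0.42, 0.143, 0.144], [0.644, 0.357, 0.247]]
```

View pics/s2.png

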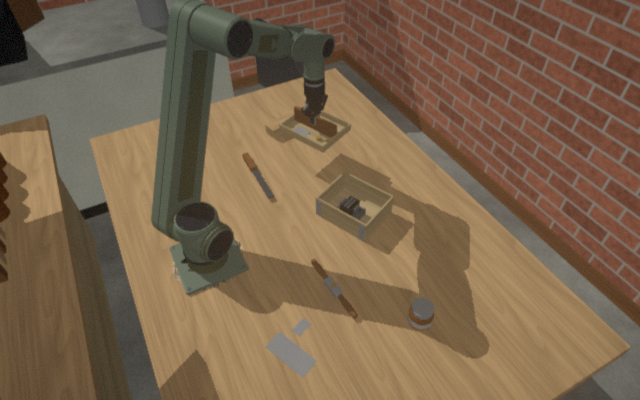

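The tray hangs level in the gripper at px (315,125), over clear bench. The open toolbox shows the cassette at px (350,207). Now I'll lower the tray.

```bash
python3 -m inch '[[0,0,0.015,0,0],[0,0,0.03,0,0],[0,0,0.03,0,0],[0,0,0.03,0,0],[0,0,0.015,0,0],[0,0,0.006,0,0],[0,0,0,0,0],[0,0,0,0,0]]'
python3 -m inch '[[0,0,0.003,0,0],[0,0,0.003,0,0],[0,0,0.003,0,0],[0,0,0,0,0],[0,0,0,0,0]]'
```

```text
clock: 7.08
tcp_pos: [0.5393, 0.2703, 0.1304]
eef_rot: [0.001, 0.548, 0.837, 0.001]
wrist_force: [0.4, -0.9, -4.9]
width: 0.132
grip_force: 58.9
clock: 7.7
tcp_pos: [0.5387, 0.2701, 0.1202]
eef_rot: [0.0, 0.548, 0.837, 0.0]
wrist_force: [0.2, 0.2, -4.4]
width: 0.131
grip_force: 59.0
```

```bash
python3 -m inch '[[0,0,0.002,0,0],[0,0,0.001,0,0],[0,0,0.001,0,0],[0,0,0,0,0],[0,0,0,0,0]]'
python3 -m inch '[[0,0,0.001,0,0],[0,0,0,0,0],[0,0,0,0,0]]'
```

```text
clock: 8.32
tcp_pos: [0.5387, 0.2701, 0.1162]
eef_rot: [0.0, 0.548, 0.837, 0.0]
wrist_force: [0.2, 0.4, -3.9]
width: 0.129
grip_force: 59.0
clock: 8.7
tcp_pos: [0.5387, 0.27, 0.1152]
eef_rot: [-0.0, 0.548, 0.837, 0.0]
wrist_force: [0.5, 0.2, -4.1]
width: 0.131
grip_force: 59.0
```

```bash
python3 -m inch '[[0,0,0.001,0,0],[0,0,0,0,0],[0,0,0,0,0]]'
python3 -m inch '[[0,0,0.001,0,0],[0,0,0,0,0],[0,0,0,0,0]]'
```

```text
clock: 9.07
tcp_pos: [0.5387, 0.2701, 0.115]
eef_rot: [0.0, 0.548, 0.837, 0.0]
wrist_force: [-2.7, -1.0, 4.0]
width: 0.132
grip_force: 60.2
clock: 9.45
tcp_pos: [0.5387, 0.2701, 0.115]
eef_rot: [0.0, 0.548, 0.837, 0.0]
wrist_force: [-4.3, -1.6, 10.6]
width: 0.131
grip_force: 61.2
```

```bash
python3 -m inch '[[0,0,-0.0015,0,0],[0,0,0,0,20],[0,0,0,0,40],[0,0,0,0,100],[0,0,0,0,100],[0,0,0,0,100],[0,0,-0.01,0,100],[0,0,-0.03,0,100],[0,0,-0.06,0,100],[0,0,-0.06,0,100]]'
python3 - <<'E'
from h import *
d=grab("top"); P=cloud(d)
z=P[...,2]
c,s=np.cos(np.radians(23.4)),np.sin(np.radians(23.4))
X=(P[...,0]-.5255)*c+(P[...,1]+.0538)*s; Y=-(P[...,0]-.5255)*s+(P[...,1]+.0538)*c
m=(abs(X)<.075)&(abs(Y)<.095)
dark=m&(d["frame"].max(-1)<75)
for nm,mm in (("all high",m&(z>.04)),("z>.055",m&(z>.055)),("holder",m&(z>.02)&(z<.04))):
    q=P[mm]; r=cv2.minAreaRect(q[:,:2].astype(np.float32)); print(nm,len(q),np.round(r[0],3),np.round(r[1],3),r[2],np.percentile(q[:,2],[5,50,95]).round(3))
m=(z>0.03)&(z<.1)&(P[...,1]>.13)&(P[...,1]<.42)&(P[...,0]>.35)&(P[...,0]<.75);q=P[m];r=cv2.minAreaRect(q[:,:2].astype(np.float32));print("tray",r,np.percentile(q[:,2],[5,50,95,99]))
plan([.52,-.06,.26])
cv2.imwrite("pics/t3.png",cv2.resize(d["frame"][130:230,280:400,::-1],None,fx=5,fy=5))
E
```

```text
clock: 10.7
tcp_pos: [0.5384, 0.2699, 0.277]
eef_rot: [0.0, 0.548, 0.837, 0.0]
wrist_force: [0.3, -0.1, 0.9]
width: 0.994
grip_force: 0.0
all high 241 [ 0.544 -0.075] [0.133 0.14 ] 21.61361312866211 [0.045 0.067 0.076]
z>.055 209 [ 0.543 -0.076] [0.133 0.135] 23.3195743560791 [0.057 0.068 0.077]
holder 221 [ 0.53  -0.082] [0.101 0.18 ] 43.01639938354492 [0.022 0.031 0.038]
tray ((0.5431835055351257, 0.2659384608268738), (0.17293530702590942, 0.19681674242019653), 23.44753074645996) [0.03186982 0.04079992 0.07901349 0.08154799]
t 10.75 tcp [0.5412 0.2713 0.2865] yaw 23.55 shift [-0.2952 -0.1522  0.0237] turn 0.0 tilt [ 0.0153  0.0074 -0.9999] F [2.7 1.3 5.4] w 1.004 j [0.45 0.37 1.53 0.   1.22 0.03]
```

View pics/t3.png

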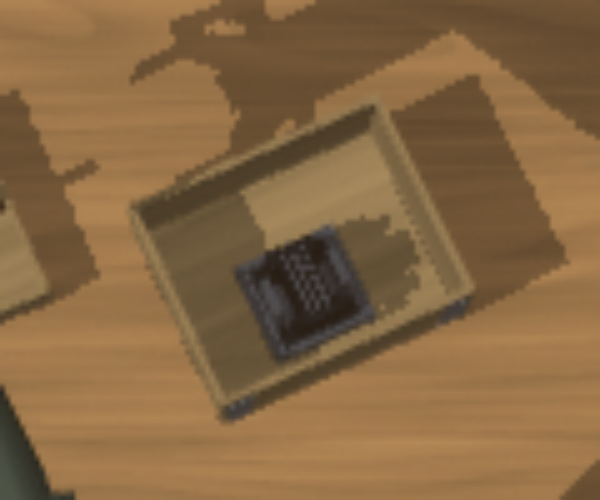

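The crop shows the dark cassette in the grey holder at about full-frame px (341,188), near the toolbox's robot-side wall and turned slightly. The tray measures flat at (0.543,0.266) on the bench. I'll go above the cassette for a close look.

```bash
python3 -m inch '[[-0.025,-0.014,0,0,100],[-0.054,-0.027,0,0,100],[-0.054,-0.027,0,0,100],[-0.054,-0.027,0,0,100],[-0.054,-0.027,0,0,100],[-0.054,-0.027,0,0,100],[0,0,0,0,100],[0,0,0,0,100]]'
python3 - <<'E'
from h import *
d=grab("wrist"); save(d,"w4"); P=cloud(d); np.savez("/tmp/w4.npz",P=P,f=d["frame"],E=d["extrinsics"],fl=d["f"],c=[d["cx"],d["cy"]])
plan([.51,-.065,.28])
E
```

```text
clock: 11.75
tcp_pos: [0.5199, -0.0598, 0.275]
eef_rot: [0.0, 0.548, 0.836, 0.0]
wrist_force: [0.2, 1.2, -0.2]
width: 0.997
grip_force: 0.0
t 11.8 tcp [ 0.5199 -0.0591  0.275 ] yaw 23.58 shift [-0.0014 -0.0115 -0.005 ] turn 0.0 tilt [ 5.e-04  6.e-04 -1.e+00] F [-0.3 -0.3  0.3] w 1.001 j [-0.14  0.26  1.73  0.    1.15 -0.55]
```

View pics/w4.png

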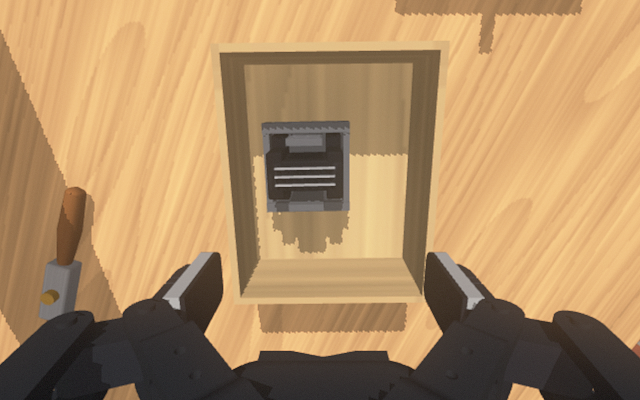

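The wrist view shows the cassette with catches at px (305,142) and (308,206). Its three blade edges run horizontally from (275,169) to (336,168), so the fingers must turn about 90°. Next I'll measure its pose from depth and the blade edges.

Run:
```python
from h import *
D=np.load("/tmp/w4.npz"); P=D["P"]; f=D["f"].astype(int)
sub=np.zeros((400,640),bool); sub[115:218,255:358]=1
z=P[...,2]
for lo,hi,nm in((.068,.08,"body top"),(.062,.0685,"catch top"),(.027,.037,"holder top"),(.045,.09,"all>.045")):
    m=sub&(z>lo)&(z<hi); q=P[m]
    r=cv2.minAreaRect(q[:,:2].astype(np.float32)); print(nm,len(q),np.round(r[0],4),np.round(r[1],4),round(r[2],1),np.median(q[:,2]).round(4))
print("z column305",z[118:216:3,305].round(3))
# lighter catch tops
n,l,st,c=cv2.connectedComponentsWithStats((sub&(z>.058)&(z<.0685)).astype(np.uint8))
for i in range(1,n):
    if st[i,4]>40: q=P[l==i]; print("blob",st[i],c[i].round(1),np.median(q,0).round(4),q.mean(0).round(4))
# blades
m=(sub&(f.min(-1)>135)&(z>.06)).astype(np.uint8); n,l,st,c=cv2.connectedComponentsWithStats(m)
for i in range(1,n):
    if st[i,2]>30: q=P[l==i][:,:2]; v=cv2.fitLine(q.astype(np.float32),2,0,.01,.01).ravel(); print("blade",st[i],q.mean(0).round(4),(q.min(0)+q.max(0))/2,np.degrees(np.arctan2(v[1],v[0])).round(2))
```

```text
body top 2074 [ 0.5016 -0.0548] [0.0633 0.0583] 23.6 0.0688
catch top 2113 [ 0.502 -0.056] [0.0639 0.0631] 24.3 0.0676
holder top 2696 [ 0.5021 -0.0565] [0.0797 0.0846] 24.7 0.0316
all>.045 3975 [ 0.502 -0.056] [0.0639 0.0631] 24.3 0.0681
z column305 [0.006 0.007 0.032 0.033 0.033 0.024 0.054 0.068 0.066 0.067 0.01  0.01
 0.027 0.048 0.064 0.068 0.068 0.072 0.068 0.068 0.07  0.068 0.07  0.069
 0.067 0.027 0.038 0.049 0.059 0.066 0.069 0.066 0.007]
blob [286 137  37  10 331] [303.8 141.2] [ 0.49   -0.0301  0.0662] [ 0.4902 -0.0302  0.0657]
blob [ 266  150   78   50 1325] [303.4 173.7] [ 0.4988 -0.0549  0.0679] [ 0.5002 -0.055   0.0673]
blob [296 170  19   6  54] [305.6 172.7] [ 0.5014 -0.0531  0.068 ] [ 0.5015 -0.0533  0.0679]
blob [289 201  35  11 330] [305.9 206.4] [ 0.5132 -0.0811  0.066 ] [ 0.5133 -0.0811  0.0652]
blade [274 167  61   3 128] [ 0.499  -0.0496] [ 0.49884075 -0.04999197] 24.81
blade [275 175  60   4 133] [ 0.5025 -0.0557] [ 0.50161881 -0.05630132] 24.5
blade [275 183  60   4 135] [ 0.5037 -0.0628] [ 0.50465183 -0.06235533] 24.62
```

```bash
python3 -m inch '[[0,0,0,0.1725,100],[0,0,0,0.1725,100],[0,0,0,0.1725,100],[0,0,0,0.1725,100],[0,0,0,0.1725,100],[0,0,0,0.1725,100],[0,0,0,0.1725,100],[0,0,0,0.1725,100],[0,0,0,0.1725,100],[0,0,0,0,100]]'
python3 -c "
from h import *
plan([.5018,-.0557,.18],114.5)"
```

```text
clock: 13.05
tcp_pos: [0.5201, -0.0583, 0.2747]
eef_rot: [-0.0, 0.977, 0.215, 0.0]
wrist_force: [-0.5, -0.7, -0.3]
width: 0.996
grip_force: 0.0
t 13.05 tcp [ 0.5201 -0.0583  0.2747] yaw -65.14 shift [-0.0155 -0.01    0.0947] turn 0.0063 tilt [ 1.e-04  3.e-04 -1.e+00] F [-0.5 -0.7 -0.3] w 0.996 j [-0.13  0.26  1.73  0.    1.15  1.  ]
```

```bash
python3 -m inch '[[-0.0155,-0.01,0,0.006,100],[0,0,0.03,0,100],[0,0,0.04,0,100],[0,0,0.025,0,100],[0,0,0,0,100],[0,0,0,0,100]]'
python3 - <<'E'
from h import *
d=grab("wrist"); save(d,"w5")
P=cloud(d); z=P[...,2]; f=d["frame"].astype(int)
m=((f.min(-1)>135)&(z>.06)&(z<.08)&(abs(P[...,0]-.502)<.035)&(abs(P[...,1]+.056)<.035)).astype(np.uint8); n,l,st,c=cv2.connectedComponentsWithStats(m)
for i in range(1,n):
    if st[i,4]>60: q=P[l==i]; print(st[i],q.mean(0).round(4))
m=(z>.045)&(z<.09)&(abs(P[...,0]-.502)<.047)&(abs(P[...,1]+.056)<.047); r=cv2.minAreaRect(P[m][:,:2].astype(np.float32)); print(r)
plan([.5018,-.0557,.107],114.5)
E
```

```text
clock: 13.8
tcp_pos: [0.5024, -0.0569, 0.1807]
eef_rot: [0.0, 0.977, 0.211, 0.001]
wrist_force: [1.2, 0.9, 0.2]
width: 0.997
grip_force: 0.0
[306 187   5  84 265] [ 0.4998 -0.0492  0.0706]
[319 187   4  84 273] [ 0.5031 -0.0555  0.0707]
[332 187   3  84 241] [ 0.5051 -0.0622  0.0709]
[267 204  11  48 396] [ 0.4909 -0.03    0.0664]
[364 241   9  10  73] [ 0.5029 -0.0863  0.0665]
((0.48870721459388733, -0.06207771599292755), (0.09319572895765305, 0.06386284530162811), 23.992780685424805)
t 13.85 tcp [ 0.5026 -0.057   0.181 ] yaw -65.66 shift [-0.0003 -0.0016  0.074 ] turn -0.0027 tilt [ 2.7e-03 -3.0e-04 -1.0e+00] F [-0.2 -0.4 -0.9] w 1.0 j [-0.14  0.33  1.9   0.    0.91  1.01]
```

View pics/w5.png

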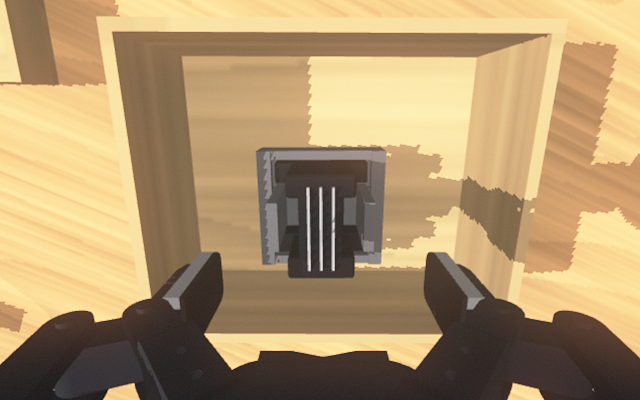

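The cassette is centred between the fingers: the middle blade is at px column 321, and the pads at 220 and 427 average 323. I'll descend and pinch.

```bash
python3 -m inch '[[0,-0.001,0.02,0,100],[0,0,0.025,0,100],[0,0,0.02,0,100],[0,0,0.009,0,100],[0,0,0,0,100],[0,0,0,0,100]]'
python3 -m inch '[[0,0,0,0,60],[0,0,0,0,40],[0,0,0,0,20],[0,0,0,0,0],[0,0,0,0,0],[0,0,0,0,0],[0,0,0,0,0],[0,0,0,0,0]]'
```

```text
clock: 14.6
tcp_pos: [0.5019, -0.0564, 0.1067]
eef_rot: [0.0, 0.978, 0.21, 0.001]
wrist_force: [-0.4, 1.1, -0.8]
width: 0.996
grip_force: 0.0
clock: 15.6
tcp_pos: [0.5016, -0.0559, 0.1083]
eef_rot: [-0.0, 0.978, 0.21, 0.001]
wrist_force: [-4.7, 3.7, 18.8]
width: 0.492
grip_force: 60.3
```

```bash
python3 -m inch '[[0,0,-0.001,0,0],[0,0,-0.001,0,0],[0,0,0,0,0]]'
python3 - <<'E'
from h import *
d=grab("wrist"); save(d,"w6"); plan([.5018,-.0557,.107])
E
```

```text
clock: 15.98
tcp_pos: [0.5016, -0.056, 0.1085]
eef_rot: [-0.0, 0.978, 0.21, 0.001]
wrist_force: [-0.6, 2.9, 8.4]
width: 0.486
grip_force: 62.4
t 16.02 tcp [ 0.5016 -0.056   0.1085] yaw -65.77 shift [ 0.0003 -0.0002  0.0015] turn 0.0 tilt [ 1.1e-03  7.0e-04 -1.0e+00] F [-0.7  2.7  9.1] w 0.489 j [-0.13  0.42  1.98  0.    0.74  1.01]
```

View pics/w6.png

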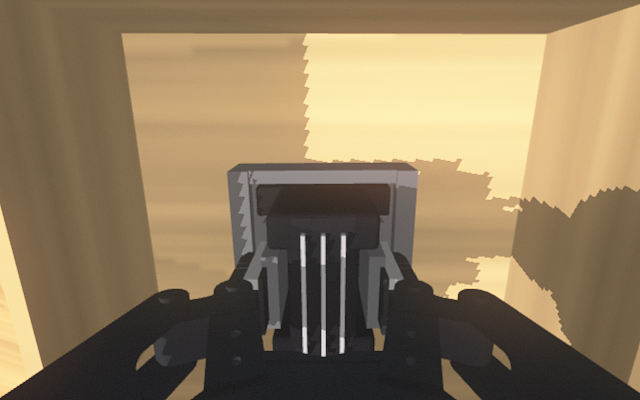

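The fingers hold both catches at px (265,290) and (380,290), pinched symmetrically. I'll lift slowly and check the force.

```bash
python3 -m inch '[[0,0,-0.001,0,0],[0,0,-0.001,0,0],[0,0,0,0,0]]'
python3 -m inch '[[0,0,-0.001,0,0],[0,0,-0.001,0,0],[0,0,-0.001,0,0],[0,0,-0.001,0,0],[0,0,-0.002,0,0],[0,0,0,0,0],[0,0,0,0,0]]'
```

```text
clock: 16.4
tcp_pos: [0.5009, -0.0565, 0.1092]
eef_rot: [-0.0, 0.978, 0.21, -0.001]
wrist_force: [-0.3, -0.2, -2.4]
width: 0.481
grip_force: 60.9
clock: 17.27
tcp_pos: [0.5012, -0.0564, 0.1157]
eef_rot: [-0.0, 0.978, 0.21, 0.0]
wrist_force: [0.2, 0.0, -3.1]
width: 0.486
grip_force: 60.9
```

```bash
python3 -m inch '[[0,0,-0.01,0,0],[0,0,-0.02,0,0],[0,0,-0.03,0,0],[0,0,-0.04,0,0],[0,0,-0.04,0,0],[0,0,-0.04,0,0],[0,0,-0.02,0,0],[0,0,-0.01,0,0],[0,0,0,0,0],[0,0,0,0,0]]'
python3 -m inch '[[0,0,0,0,0],[0,0,0,0,0],[0,0,0,0,0],[0,0,0,0,0]]'
python3 - <<'E'
from h import *
d=grab("side"); P=cloud(d); plan([.5,-.056,.32])
a=d["frame"][:,:,::-1]; e=cv2.resize(a[80:260,240:440],None,fx=2.7,fy=2.7); cv2.imwrite("pics/s7.png",e)
w=grab("wrist"); Q=cloud(w); f=w["frame"].astype(int); z=Q[...,2]
m=((f.min(-1)>120)&(z>.2)&(z<.35)&(abs(Q[...,0]-.5)<.05)&(abs(Q[...,1]+.056)<.05)); n,l,st,c=cv2.connectedComponentsWithStats(m.astype(np.uint8))
for i in range(1,n):
    if st[i,4]>60: q=Q[l==i]; print(st[i],q.mean(0).round(4),"z ends",q[:,2].min().round(4),q[:,2].max().round(4))
cv2.imwrite("pics/w7.png",w["frame"][:,:,::-1])
E
```

```text
clock: 18.52
tcp_pos: [0.5007, -0.0563, 0.3246]
eef_rot: [-0.0, 0.978, 0.21, -0.001]
wrist_force: [-0.4, 0.2, -3.8]
width: 0.479
grip_force: 61.5
clock: 19.02
tcp_pos: [0.5012, -0.0564, 0.3256]
eef_rot: [-0.0, 0.978, 0.21, -0.0]
wrist_force: [0.4, 0.0, -2.9]
width: 0.488
grip_force: 61.5
t 19.07 tcp [ 0.5012 -0.0564  0.3257] yaw -65.75 shift [-0.001  -0.0009  0.0057] turn 0.0 tilt [-0.e+00  1.e-04 -1.e+00] F [ 0.5 -0.  -2.5] w 0.485 j [-0.13  0.19  1.68  0.    1.26  1.01]
[300 235   8 119 497] [ 0.5014 -0.0489  0.2878] z ends 0.2843 0.2895
[321 235   5 122 480] [ 0.5026 -0.056   0.2877] z ends 0.2841 0.2898
[340 235   6 119 481] [ 0.5062 -0.062   0.2878] z ends 0.2841 0.2897
[248 279  11  11  65] [ 0.5004 -0.0313  0.2926] z ends 0.2912 0.2937
[389 279  11  11  69] [ 0.5196 -0.0741  0.2926] z ends 0.291 0.2939
[267 320  13  10  75] [ 0.4812 -0.045   0.2833] z ends 0.2821 0.2899
```

View pics/s7.png

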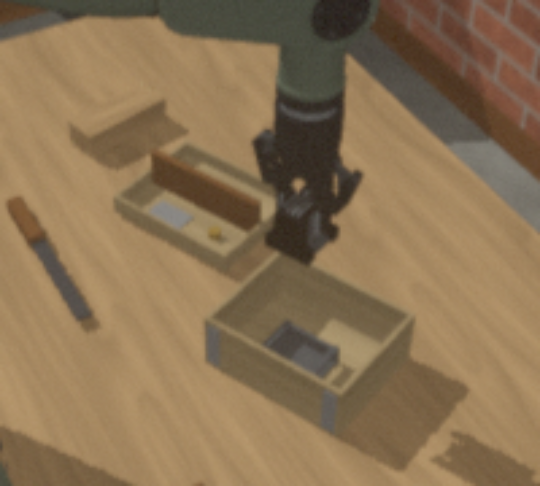

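View pics/w7.png

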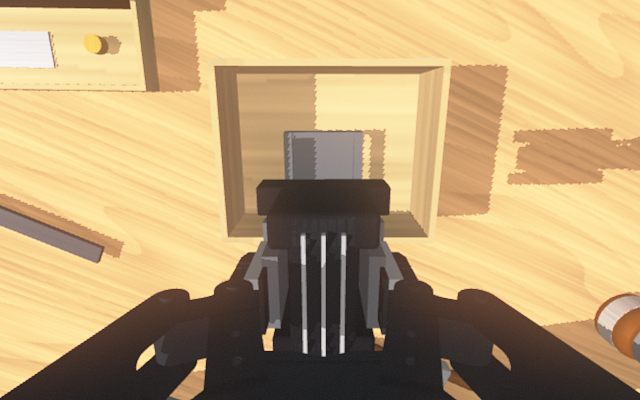

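The side view shows the holder empty at crop px (300,350), the tray flat and clear at (195,205), and the cassette held at (295,230). In the wrist view the blades are level at z 0.288, so the cassette's underside is at about 0.23, well above the 0.084 rim. Handing in now.

```bash
python3 -c "
from h import *
print(arm.finish_job())"
```

```text
the job is handed in; nothing more can be done
None
```

The job is handed in at about 19 s: the tray is flat on the bench clear of the toolbox and released, and the cassette is held upright and still by its pinched catches, its underside about 140 mm above the rim.

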